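# Tuck a flashing strip under lapped shingles and hold it flat

## Robot

A 7-joint arm with a two-finger parallel gripper is mounted at the origin on a cart in front of the work surface, level with it; the furniture and walls round the work are solid. World frame = base frame: x ahead of the robot, y to its left, z up, the work surface at z = 0. Lengths are in m, angles in rad, forces in N, time in s.
With the tool pointing down it reaches from about 0.4 to 0.85 m from the base axis. Payload 4.5 kg.
Tool frame: the origin (TCP) lies on the centre line of the jaws, within the pads' length; the fingertips stand 25 mm ahead of it and the grasp point (between the pads) lies 6 mm ahead of it; z points along the fingers, y is the direction in which the jaws open and shut (so a half turn about z gives the same grasp; the last joint's range is limited). The gripper opens to 88 mm and grips with 3 to 60 N. Pads are 18 mm wide; open, the fingers measure 123 mm over their backs; the gripper's body (75 mm by 187 mm) begins 45 mm behind the grasp point.
Start: joints at [-1.08, 0.689, -0.195, 1.565, 0.157, 0.902, -0.215], TCP at [0.276, 0.561, 0.264] pointing down, gripper open.
Joint ranges: [-3.01, 3.01], [-0.46, 2.08], [-1.47, 1.51], [0.13, 2.56], [-1, 4.14], [0.04, 2.09], [-2.66, 2.66]. Speed limits (rad/s): [2.57, 2.57, 3.14, 3.14, 3.14, 3.14, 3.14].

## Interface

Orientations are given as a unit quaternion [x, y, z, w].
In Python, from plant import r, eyes gives the robot as it stands.
- The arm moves only by the tool servo_tool, never from a script. Its argument "deltas" is a list of rows, each an object of numbers: "dx", "dy", "dz": the shift along the tool's x, y, z in units of 60 mm (1.0 is 60 mm); "ax", "ay", "az": the turn, a rotation vector about the tool's x, y, z in units of 6 degrees (1.0 is 6 degrees); "hand": the finger opening in mm, from 0 to 88.1. A call has 1 to 10 rows; each row is the pose to reach, as a shift and turn from the pose commanded when the call began, along the tool's axes at that moment; what a row does not reach only later rows make up. A row lasts 1/8 s, in which the tool goes at most 62.5 mm and 10.7 degrees, less where a joint would pass 70% of its speed; a pose out of reach is approached as far as the arm can. A call with a gripper value outside its range is refused whole. The fingers move at their own pace and stop on an object; "newtons" is the grip in N (left out, the last holds). Time passes only in rows, so rows that repeat a pose let the fingers close. It gives the time, the measured TCP pose, the force and the opening at its end, in the units of the state.
- r.get_state(): the state, without advancing time (a new reading comes with each control period).
- eyes.snapshot(name): name is "scene" or "top" or "wrist"; returns (picture, depth): 420x560x3 uint8, red, green, blue; 420x560 float32, m along the optical axis (not along the pixel's ray), 0 where there is no reading.
- eyes.camera_model(name): a dict with "fx", "fy", "cx", "cy" (pixels), "k1" (the pictures are not rectified: a ray, as slopes to the right and down, at radius r is drawn at 1 + k1 r^2 times it, then the intrinsics apply), "pose" (4x4, takes a point from camera to world coordinates). Camera axes: x right, y up, looking along -z (the intrinsics and any distortion apply to the point x, -y, -z); pixel columns grow to the right and rows downward; lengths in m; the calibration is good to about 2 mm. A picture is of the moment at which its call begins: read the wrist's pose just before it. camera_model takes no time and is no camera call; for the wrist camera it gives the pose at the moment of the call.
- r.finish_job(): hands the job in, once; it reports no verdict.
The state is a dict: "clock": time; "q": joint angles; "qd": joint speeds; "joint_torque": joint torques, N m; "tool_pos": TCP position; "eef_rot": TCP orientation; "contact_force": force on the tool from outside, world axes, zero at the start; "moment": the same for the moment, N m; "opening": opening from 0.0 (shut) to 1.0 (fully open).
Only numpy, scipy, OpenCV 4.12 (cv2) and the standard library are available. Lean on these libraries where they do the work, as an engineer would, in place of code of your own. Each camera call takes 0.05 s, during which the arm holds its last target.

## Task

Fit the metal flashing strip to the roof sample: pick it up by its wooden batten and slide its flat front edge under the near edges of the three lapped shingles, about centred and square, until the whole edge is well over a centimetre under, without lifting the shingles and without disturbing the other things on the table. Finish while still holding the strip, pressing it firmly flat on the deck; do not let go.

Things in the scene. Friction and masses are not known exactly. Their poses are not given: they have to be found in the camera images.
- flashing: loose flashing strip, 120 g give or take: flat aluminium flange 80 (its x) x 150 (its y) x 3 mm, with an upright wooden batten 10 mm thick (x), 130 mm long (y), 30 mm high standing on it for gripping: batten centre at x = -25 mm, from z = 3 to 33 mm. Origin: centre of the underside. +x points from the batten to the wide flat side whose edge is to be tucked; z up
- edge_mid (a point): middle of the flashing's front edge (x = +40 mm, half way up the 3 mm thickness)
- edge_left (a point): left (+y) corner of that edge, 75 mm from its middle
- edge_right (a point): right (-y) corner of that edge, 75 mm from its middle
- roof_sample: fixed roof sample panel lying level on the table: plywood deck 200 (x) x 220 (y) x 15 mm; origin at the centre of its underside, +x towards the shingled far side. The deck is bare from x = -100 mm to x = +54 mm, where a packing batten stops anything pushed further. Near edges of the three hinged shingles at x = +20 mm, together 178 mm wide and centred; their undersides lie level, 7 mm above the deck. Nothing on it stands higher than 33 mm above the table
- lap (a point): point on the deck's top (15 mm above the table) straight below the middle of the shingles' near edge; axes as roof_sample's, +x is the way in under the shingles, 34 mm deep
- shingle_right (a joint): the rightmost (-y) of three thin wooden shingles (55 deep x 58 wide x 5 mm) side by side on the roof sample. Hinged at its far edge; rad, 0 = lying down as built, grows as its free near edge is lifted (0.02 rad = 1 mm at that edge). It swings freely and only its own weight (50 g) keeps it down
- shingle_middle (a joint): the middle of three thin wooden shingles (55 deep x 58 wide x 5 mm) side by side on the roof sample. Hinged at its far edge; rad, 0 = lying down as built, grows as its free near edge is lifted (0.02 rad = 1 mm at that edge). It swings freely and only its own weight (50 g) keeps it down
- shingle_left (a joint): the leftmost (+y) of three thin wooden shingles (55 deep x 58 wide x 5 mm) side by side on the roof sample. Hinged at its far edge; rad, 0 = lying down as built, grows as its free near edge is lifted (0.02 rad = 1 mm at that edge). It swings freely and only its own weight (50 g) keeps it down
- pencil: bystander: green pencil, 124 mm, near the drawer chest
- rock_brown: bystander: small brown rock, 30x60x24 mm, at the right
- brass_dish: bystander: shallow brass dish, 60 mm across, 13 mm high, at the left front
- loupe: bystander: reading lens with turned handle, 52x133x12 mm, at the right front

How it is judged:
On the way, in this order (a step that is already met when the one before it is completed fails the run):
1. the flashing is lifted off the table in the gripper (height (world z) of flashing above 0.03 m and contact force between the fingers and flashing above 1 N), for 0.2 s.
2. the whole front edge is at least 10 mm under the shingles, centred to 20 mm, with the shingles down (x of each of edge_left, edge_right in the frame of lap above 0.01 m and y of edge_mid in the frame of lap between -0.02 and 0.02 m and z of each of edge_left, edge_right in the frame of lap below 0.005 m and value of joint each of shingle_right, shingle_middle, shingle_left below 0.03 rad), for 0.2 s.
At the end, for the whole second after the job is handed in: both corners of the front edge are at least 10 mm under the shingles, centred to 20 mm; the strip lies flat on the deck (tilt under 0.03 rad, edge up less than 2.5 mm), shingles down (under 0.03 rad), still held by the fingers and pressing on the deck with over 4 N (all of step 2 and z of edge_mid in the frame of lap below 0.004 m and angle between flashing's own z axis and vertical below 0.03 rad and contact force between flashing and roof_sample above 4 N and contact force between the fingers and flashing above 2 N); the arm keeps its last pose, push and grip.
It fails at once if a shingle is lifted (more than 0.08 rad, about 4 mm at its near edge) (value of joint any of shingle_right, shingle_middle, shingle_left above 0.08 rad).
It fails at once if a bystander (pencil, rock, dish, lens) is moved more than 30 mm (distance of any of pencil, rock_brown, brass_dish, loupe from where it was at the start of the episode above 0.03 m).
It also fails if it takes over 38 s, if anything falls off the work surface, if the arm or the gripper's body presses on something with over 40 N, if the wrist force passes 120 N, or if a joint passes its speed limit or range.

## Working session

There is one attempt and no reset: what is moved stays moved. The work goes in short steps, Python scripts to look and compute and a tool call to move; the robot and the scene stay as the last step left them, time stands still between calls to the robot, and variables do not carry over. Pictures are saved under pics/ and viewed, and the job is handed in when it is done.

Besides the shell and the picture viewer there is one more tool, called after ">>>" as a command line: name --argument value ..., lists and objects as JSON in quotes. servo_tool: Moves the arm, as the interface text tells. Its arguments: {"type":"object","properties":{"deltas":{"type":"array","items":{"type":"object","properties":{"dx":{"type":"number"},"dy":{"type":"number"},"dz":{"type":"number"},"ax":{"type":"number"},"ay":{"type":"number"},"az":{"type":"number"},"hand":{"type":"number"}}}},"newtons":{"type":"number"}},"required":["deltas"]}

```bash
ls; mkdir -p pics; cat > h.py <<'E'
import numpy as np, cv2
from plant import r, eyes
def snap(n,f):
    m=eyes.camera_model(n); p,d=eyes.snapshot(n)
    cv2.imwrite(f'pics/{f}.png',p[:,:,::-1]); np.savez(f'pics/{f}.npz',p=p,d=d,**{k:np.array(v) for k,v in m.items()})
    return p,d,m
def load(f):
    z=np.load(f'pics/{f}.npz'); return z['p'],z['d'],z
def rays(m,uv):
    uv=np.asarray(uv,float).reshape(-1,1,2)
    K=np.array([[m['fx'],0,m['cx']],[0,m['fy'],m['cy']],[0,0,1.]],float)
    s=cv2.undistortPointsIter(uv,K,np.array([float(m['k1']),0,0,0,0]),None,None,(3,100,1e-12))[:,0]
    return np.c_[s[:,0],-s[:,1],-np.ones(len(s))]
def onplane(m,uv,z):
    T=np.array(m['pose']); d=rays(m,uv)@T[:3,:3].T; o=T[:3,3]
    return o+d*((z-o[2])/d[:,2])[:,None]
def depthpts(m,uv,d):
    uv=np.asarray(uv).reshape(-1,2); T=np.array(m['pose'])
    c=rays(m,uv)*d[uv[:,1].astype(int),uv[:,0].astype(int)][:,None]
    return c@T[:3,:3].T+T[:3,3]
E
python3 - <<'E'
from h import *
print(r.get_state())
for n in('scene','top','wrist'):
    p,d,m=snap(n,n+'0'); print(n,m)
E
```

```text
pics
{'clock': 0.0, 'q': array([-1.08021378,  0.69000678, -0.19451136,  1.5663542 ,  0.15730473,
        0.90247967, -0.21504783]), 'qd': array([ 0.00121389,  0.00169894,  0.00028463,  0.00037569, -0.00135244,
        0.00051611,  0.00015718]), 'joint_torque': array([-5.97078324e-04, -5.27569556e+01, -1.26693103e+00, -1.53432727e+01,
       -5.26281714e-02,  6.85864637e-03,  1.73814083e-04]), 'tool_pos': array([0.27544724, 0.5603719 , 0.26289298]), 'eef_rot': array([ 2.26343204e-01,  9.74047172e-01, -9.16766214e-04, -1.43525548e-04]), 'contact_force': array([-0.39558409,  0.42567192, -0.80080016]), 'moment': array([-0.00244836,  0.02598204, -0.01245907]), 'opening': 0.9994621647950654}
scene {'fx': 404.0347663355777, 'fy': 404.0347663355777, 'cx': 284.5342202704049, 'cy': 208.15870065186178, 'k1': 0.0416918308815925, 'pose': array([[ 0.81384816,  0.24756347, -0.52570287, -0.01463502],
       [-0.58053612,  0.30736285, -0.7539933 , -0.76719916],
       [-0.02507966,  0.91882556,  0.39386623,  0.4444484 ],
       [ 0.        ,  0.        ,  0.        ,  1.        ]])}
top {'fx': 425.9784784299371, 'fy': 425.9784784299371, 'cx': 277.59683221577984, 'cy': 211.91355614881138, 'k1': -0.0876117724589613, 'pose': array([[ 0.02902065,  0.98233608, -0.18486108,  0.30619335],
       [-0.99943913,  0.03160771,  0.01106247,  0.0277109 ],
       [ 0.01671009,  0.18443636,  0.9827024 ,  1.25788913],
       [ 0.        ,  0.        ,  0.        ,  1.        ]])}
wrist {'fx': 319.0952243086566, 'fy': 319.0952243086566, 'cx': 278.80201034192345, 'cy': 207.08348249391463, 'k1': -0.015433541629794375, 'pose': array([[ 0.44104146, -0.85948696, -0.25838848,  0.20744496],
       [ 0.89747975,  0.42122855,  0.13075402,  0.59339801],
       [-0.00354077, -0.28956637,  0.95715139,  0.38293535],
       [ 0.        ,  0.        ,  0.        ,  1.        ]])}
```

View pics/scene0.png

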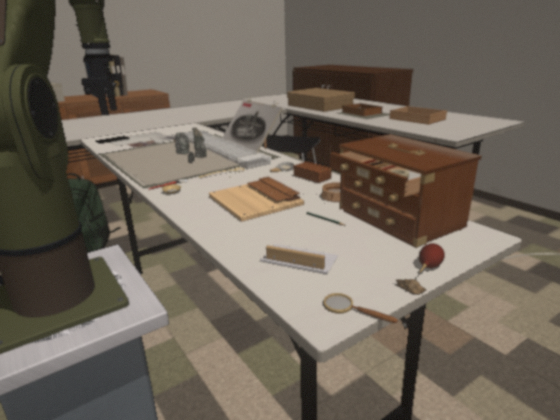

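View pics/top0.png

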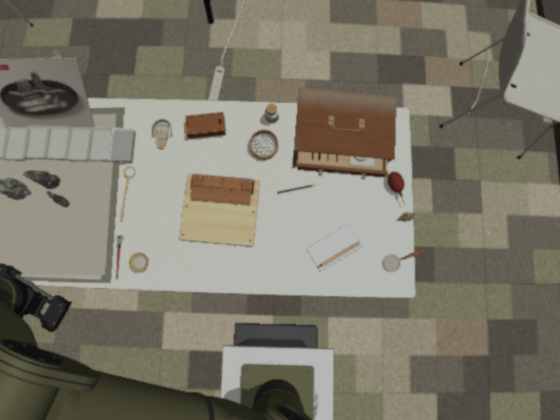

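View pics/wrist0.png

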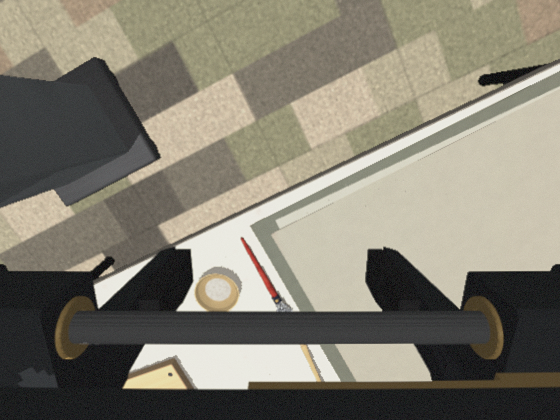

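The top view shows the board at about (220,210) with its shingles on the far side, and the strip at (335,247) with its batten at the lower edge. The lens is at (392,263) and the pencil at (296,189). I'll measure from masks next.

```bash
python3 - <<'E'
from h import *
p,d,m=load('top0')
c=p[165:285,170:420]; cv2.imwrite('pics/topz.png',cv2.resize(c,None,fx=3.2,fy=3.2,interpolation=cv2.INTER_CUBIC)[:,:,::-1])
p,d,m=load('scene0')
c=p[160:290,190:390]; cv2.imwrite('pics/scz.png',cv2.resize(c,None,fx=4,fy=4,interpolation=cv2.INTER_CUBIC)[:,:,::-1])
E
```

```text
(no output)
```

View pics/topz.png

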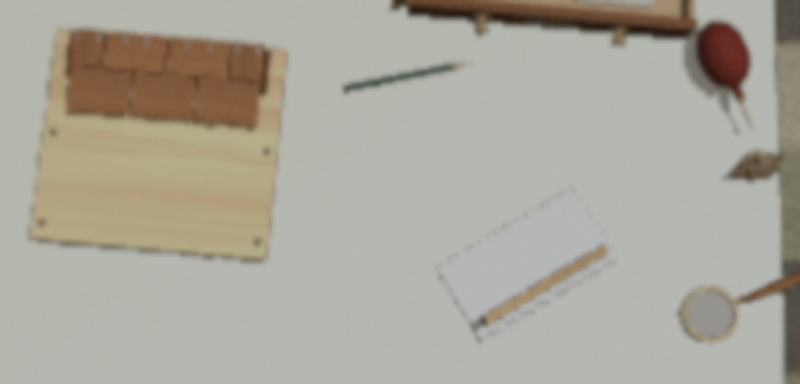

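View pics/scz.png

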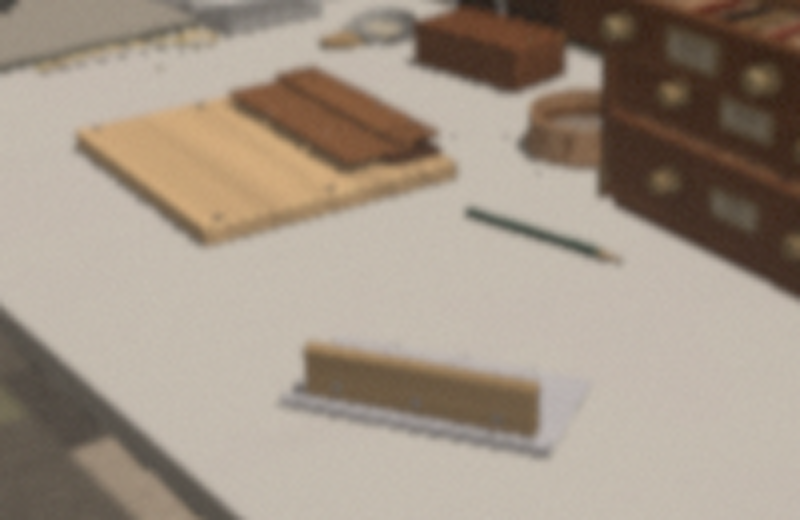

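The top crop shows the deck corners at about (55,30), (285,50), (265,260) and (30,238). The batten runs from about (480,322) to (605,250) and the strip's front edge from (437,267) to (573,187), all in zoomed pixels.

```bash
python3 - <<'E'
from h import *
p,d,m=load('top0')
hsv=cv2.cvtColor(p,cv2.COLOR_RGB2HSV)
sat=hsv[:,:,1]
def quad(mask,z):
    cs,_=cv2.findContours(mask.astype(np.uint8),cv2.RETR_EXTERNAL,cv2.CHAIN_APPROX_NONE)
    c=max(cs,key=cv2.contourArea)
    P=onplane(m,c[:,0].astype(float),z)
    rc=cv2.minAreaRect((P[:,:2]*1000).astype(np.float32)); return rc,cv2.boxPoints(rc).round(1).tolist(),cv2.contourArea(c)
# batten
M=np.zeros(sat.shape,bool); M[215:285,298:372]=1
print('batten',quad(M&(sat>45),.033))
M[:]=0; M[165:255,172:268]=1
print('deck',quad(M&(sat>45),.015))
sh=M&(sat>45)&(p[:,:,0]<165)
print(p[210,222],p[190,222],p[196,215],p[252,335])
print('sh',quad(sh,.027))
# depth-based heights
def ht(u,v):
    return depthpts(m,[[u,v]],d)[0].round(4).tolist()
print('table',ht(290,230),'deck',ht(220,225),'shing',ht(215,195),ht(235,196),'batten',ht(340,253),'flange',ht(330,243))
E
```

```text
batten (((420.1886901855469, -169.44239807128906), (8.246231079101562, 128.74581909179688), 31.75895118713379), [[382.79998779296875, -116.9000015258789], [450.6000061035156, -226.3000030517578], [457.6000061035156, -222.0], [389.79998779296875, -112.5]], 86.5)
deck (((543.5912475585938, 186.78765869140625), (219.10853576660156, 202.6051025390625), 86.67044830322266), [[436.1000061035156, 83.30000305175781], [638.4000244140625, 71.5], [651.0999755859375, 290.29998779296875], [448.79998779296875, 302.0]], 4762.0)
[179 165 129] [126  89  59] [134  95  64] [181 182 182]
sh (((599.3181762695312, 182.85447692871094), (194.1064910888672, 84.81436920166016), 86.42455291748047), [[550.9000244140625, 88.5999984741211], [635.5999755859375, 83.30000305175781], [647.7000122070312, 277.1000061035156], [563.0, 282.3999938964844]], 1653.0)
table [0.4886, -0.0249, 0.0034] deck [0.4945, 0.1818, 0.0204] shing [0.5819, 0.2001, 0.0304] [0.5817, 0.1413, 0.0265] batten [0.4217, -0.1698, 0.0329] flange [0.4534, -0.1447, 0.0027]
```

```bash
cat >> h.py <<'E'
from scipy.spatial.transform import Rotation as R
def plan(P, yaw_y=None, pos=None, rot=None):
    """P world target; yaw_y: target angle(deg) of tool y in world. prints units"""
    s=r.get_state(); p0=s['tool_pos'] if pos is None else np.array(pos); q=R.from_quat(s['eef_rot'] if rot is None else rot)
    d=q.inv().apply(np.array(P)-p0)/.06
    out=dict(zip(('dx','dy','dz'),d.round(3)))
    if yaw_y is not None:
        a=np.radians(yaw_y); y=np.array([np.cos(a),np.sin(a),0]); z=np.array([0,0,-1.]); x=np.cross(y,z)
        T=R.from_matrix(np.c_[x,y,z]); out.update(zip(('ax','ay','az'),((q.inv()*T).as_rotvec(degrees=True)/6).round(3)))
    print(out); return out
E
python3 - <<'E'
from h import *
plan([.45,.25,.26],45); plan([.455,-.03,.26],31.8)
u=np.array([-.527,.85,0]); print(np.array([.420,-.169,.2])-u*.07)
plan(np.array([.420,-.169,.2])-u*.07,31.8)
E
```

```text
{'dx': np.float64(-4.892), 'dy': np.float64(-3.363), 'dz': np.float64(0.057), 'ax': np.float64(-0.013), 'ay': np.float64(0.003), 'az': np.float64(3.139)}
{'dx': np.float64(-7.025), 'dy': np.float64(-7.514), 'dz': np.float64(0.063), 'ax': np.float64(-0.012), 'ay': np.float64(0.005), 'az': np.float64(5.339)}
[ 0.45689 -0.2285   0.2    ]
{'dx': np.float64(-8.512), 'dy': np.float64(-10.468), 'dz': np.float64(1.067), 'ax': np.float64(-0.012), 'ay': np.float64(0.005), 'az': np.float64(5.339)}
```

>>> servo_tool --deltas '[{"dx": -0.8,"dy": -0.55,"az": 0.5},{"dx": -1.6,"dy": -1.1,"az": 1.0},{"dx": -2.4,"dy": -1.65,"az": 1.5},{"dx": -3.3,"dy": -2.25,"az": 2.1},{"dx": -4.1,"dy": -2.8,"az": 2.6},{"dx": -4.9,"dy": -3.36,"az": 3.1},{"dx": -5.3,"dy": -4.2,"az": 3.6},{"dx": -5.8,"dy": -5.05,"az": 4.1},{"dx": -6.2,"dy": -5.9,"az": 4.6},{"dx": -6.6,"dy": -6.7,"az": 5.0}]'

```text
schema error: expected keys dx, dy, dz, ax, ay, az, hand
```

>>> servo_tool --deltas '[{"dx": -0.8,"dy": -0.55,"dz": 0,"ax": 0,"ay": 0,"az": 0.5,"hand": 88},{"dx": -1.6,"dy": -1.1,"dz": 0,"ax": 0,"ay": 0,"az": 1.0,"hand": 88},{"dx": -2.4,"dy": -1.65,"dz": 0,"ax": 0,"ay": 0,"az": 1.5,"hand": 88},{"dx": -3.3,"dy": -2.25,"dz": 0,"ax": 0,"ay": 0,"az": 2.1,"hand": 88},{"dx": -4.1,"dy": -2.8,"dz": 0,"ax": 0,"ay": 0,"az": 2.6,"hand": 88},{"dx": -4.9,"dy": -3.36,"dz": 0,"ax": 0,"ay": 0,"az": 3.1,"hand": 80},{"dx": -5.3,"dy": -4.2,"dz": 0,"ax": 0,"ay": 0,"az": 3.6,"hand": 70},{"dx": -5.8,"dy": -5.05,"dz": 0,"ax": 0,"ay": 0,"az": 4.1,"hand": 60},{"dx": -6.2,"dy": -5.9,"dz": 0,"ax": 0,"ay": 0,"az": 4.6,"hand": 50},{"dx": -6.6,"dy": -6.7,"dz": 0,"ax": 0,"ay": 0,"az": 5.0,"hand": 50}]'

```text
clock: 1.4
tool_pos: [0.4535, 0.0235, 0.2637]
eef_rot: [0.472, 0.882, -0.0, 0.0]
contact_force: [0.5, 0.2, 0.9]
opening: 0.562
```

```bash
python3 - <<'E'
from h import *
s=r.get_state(); print(s['clock'],s['tool_pos'],s['opening'])
u=np.array([-.527,.85,0])
plan(np.array([.420,-.169,.24])-u*.07,31.8)
E
```

```text
1.4 [0.45346358 0.02354488 0.26368176] 0.5623848305095478
{'dx': np.float64(-3.525), 'dy': np.float64(-2.285), 'dz': np.float64(0.395), 'ax': np.float64(-0.001), 'ay': np.float64(0.001), 'az': np.float64(0.321)}
```

```bash
python3 - <<'E'
from h import *
snap('wrist','w1')
E
```

>>> servo_tool --deltas '[{"dx": -0.85,"dy": -0.55,"dz": 0.1,"ax": 0,"ay": 0,"az": 0.1,"hand": 50},{"dx": -1.7,"dy": -1.1,"dz": 0.2,"ax": 0,"ay": 0,"az": 0.2,"hand": 50},{"dx": -2.6,"dy": -1.7,"dz": 0.3,"ax": 0,"ay": 0,"az": 0.3,"hand": 50},{"dx": -3.5,"dy": -2.3,"dz": 0.4,"ax": 0,"ay": 0,"az": 0.32,"hand": 50},{"dx": -3.5,"dy": -2.3,"dz": 0.4,"ax": 0,"ay": 0,"az": 0.32,"hand": 50},{"dx": -3.5,"dy": -2.3,"dz": 0.4,"ax": 0,"ay": 0,"az": 0.32,"hand": 50}]'

```text
clock: 2.2
tool_pos: [0.456, -0.2253, 0.2394]
eef_rot: [0.486, 0.874, 0.0, -0.0]
contact_force: [0.9, 1.3, -0.7]
opening: 0.566
```

```bash
python3 - <<'E'
from h import *
print(r.get_state()['tool_pos'])
snap('wrist','w2')
E
```

```text
[ 0.45595553 -0.22526406  0.23942957]
```

View pics/w1.png

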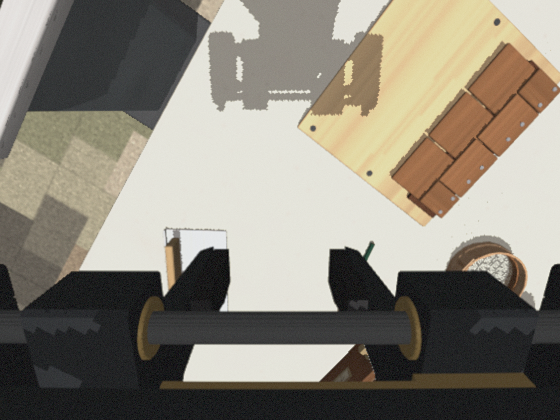

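View pics/w2.png

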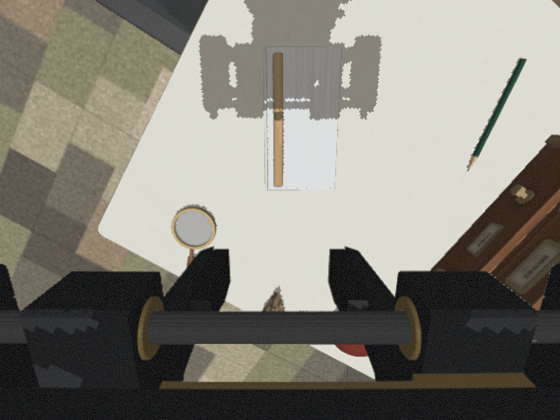

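w2 shows the batten from (278,53) to (278,187) and the flange out to column 340. w1 shows the deck corners at (300,126) and (425,224), with the shingles' near edge running from about (391,177) to (512,43).

```bash
python3 - <<'E'
from h import *
p,d,m=load('w2')
hsv=cv2.cvtColor(p,cv2.COLOR_RGB2HSV)
M=np.zeros(hsv.shape[:2],bool); M[40:200,262:300]=1
mk=(M&(hsv[:,:,1]>70)).astype(np.uint8)
cs,_=cv2.findContours(mk,cv2.RETR_EXTERNAL,cv2.CHAIN_APPROX_NONE); c=max(cs,key=cv2.contourArea)[:,0].astype(float)
print('px',c.min(0),c.max(0))
P=onplane(m,c,.033); rc=cv2.minAreaRect((P[:,:2]*1000).astype(np.float32)); print(rc,cv2.boxPoints(rc).tolist())
vv,uu=np.nonzero(cv2.erode(mk,np.ones((3,3)))); print('batten top h',np.percentile(depthpts(m,np.c_[uu,vv],d)[:,2],[10,50,90]))
F=onplane(m,[[265,189],[335,190],[341,47],[265,45]],.003); print(F.round(4))
for uv in ([[310,150]],[[320,100]],[[240,210]]): print(depthpts(m,uv,d).round(4))
p,d,m=load('w1')
print('sat',cv2.cvtColor(p,cv2.COLOR_RGB2HSV)[150,360],p[150,440],p[60,430])
for uv in ([[420,80]],[[360,150]],[[425,170]],[[490,90]],[[460,150]],[[250,200]]): print(uv,depthpts(m,uv,d).round(4))
D=onplane(m,[[300,126],[425,224]],.015);print('deck corners',D.round(4))
S=onplane(m,[[391,177],[512,43]],.027);print('sh',S.round(4))
c=p[0:240,290:560]; cv2.imwrite('pics/w1z.png',cv2.resize(c,None,fx=2.4,fy=2.4,interpolation=cv2.INTER_CUBIC)[:,:,::-1])
E
```

```text
px [273.  53.] [282. 185.]
((420.1406555175781, -172.53692626953125), (8.556864738464355, 126.47467803955078), 32.04384231567383) [[382.9623718261719, -121.20427703857422], [450.0657653808594, -228.40957641601562], [457.3189392089844, -223.86956787109375], [390.2155456542969, -116.66427612304688]]
batten top h [0.03105899 0.03206035 0.03301242]
[[ 0.4471 -0.2438  0.003 ]
 [ 0.516  -0.2023  0.003 ]
 [ 0.4358 -0.076   0.003 ]
 [ 0.3693 -0.1153  0.003 ]]
[[ 0.4666 -0.1796  0.002 ]]
[[ 0.4464 -0.1299  0.0027]]
[[ 4.355e-01 -2.820e-01 -2.000e-04]]
sat [ 25  70 227] [157 110  75] [227 216 165]
[[420, 80]] [[0.5201 0.1967 0.014 ]]
[[360, 150]] [[0.5119 0.1007 0.0152]]
[[425, 170]] [[0.584  0.1236 0.0262]]
[[490, 90]] [[0.5852 0.2277 0.0254]]
[[460, 150]] [[0.6019 0.1626 0.0257]]
[[250, 200]] [[ 0.4401 -0.0242 -0.0006]]
deck corners [[0.4395 0.0844 0.015 ]
 [0.6341 0.074  0.015 ]]
sh [[0.5567 0.0958 0.027 ]
 [0.5712 0.2728 0.027 ]]
```

View pics/w1z.png

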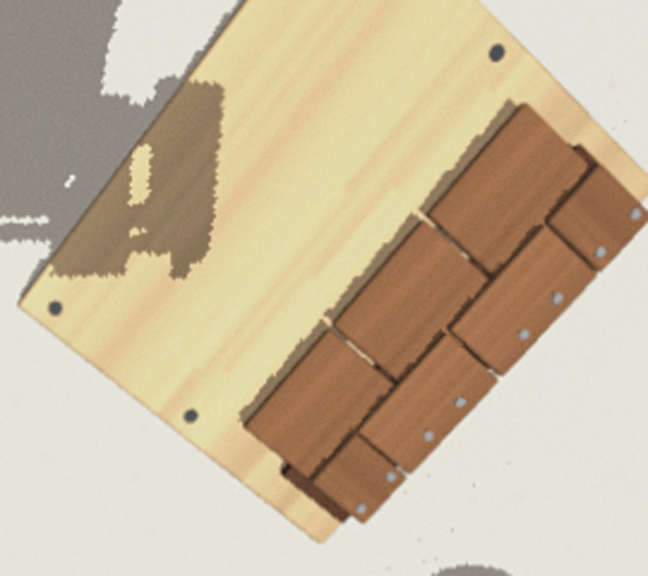

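```bash
python3 - <<'E'
from h import *
p,d,m=load('w1')
S=onplane(m,[[392,177],[507.3,43]],.027);print('sh',S.round(4),'mid',S.mean(0).round(4),np.degrees(np.arctan2(S[0,0]-S[1,0],S[1,1]-S[0,1])),np.linalg.norm(S[1]-S[0]))
ST=onplane(load('top0')[2],np.array([[67,112],[257,127]])/3.2+[170,165],.027);print('top sh',ST.round(4),ST.mean(0),np.degrees(np.arctan2(ST[0,0]-ST[1,0],ST[1,1]-ST[0,1])))
plan([.4203,-.171,.10],31.9); plan([.4203,-.171,.031],31.9)
E
```

```text
sh [[0.5577 0.0964 0.027 ]
 [0.5672 0.2701 0.027 ]] mid [0.5624 0.1832 0.027 ] -3.1235990530792064 0.17393900402276652
top sh [[0.5653 0.271  0.027 ]
 [0.5568 0.0949 0.027 ]] [0.56107209 0.18295337 0.027     ] 177.23495492144446
{'dx': np.float64(1.065), 'dy': np.float64(-0.041), 'dz': np.float64(2.328), 'ax': np.float64(0.006), 'ay': np.float64(-0.013), 'az': np.float64(0.02)}
{'dx': np.float64(1.063), 'dy': np.float64(-0.041), 'dz': np.float64(3.478), 'ax': np.float64(0.006), 'ay': np.float64(-0.013), 'az': np.float64(0.02)}
```

>>> servo_tool --deltas '[{"dx": 0.5,"dy": -0.02,"dz": 0.8,"ax": 0,"ay": -0.01,"az": 0.02,"hand": 50},{"dx": 1.06,"dy": -0.04,"dz": 1.6,"ax": 0,"ay": -0.01,"az": 0.02,"hand": 50},{"dx": 1.06,"dy": -0.04,"dz": 2.3,"ax": 0,"ay": -0.01,"az": 0.02,"hand": 50},{"dx": 1.06,"dy": -0.04,"dz": 2.3,"ax": 0,"ay": -0.01,"az": 0.02,"hand": 50},{"dx": 1.06,"dy": -0.04,"dz": 2.3,"ax": 0,"ay": -0.01,"az": 0.02,"hand": 50}]'

```text
clock: 2.88
tool_pos: [0.4214, -0.1723, 0.1029]
eef_rot: [0.486, 0.874, 0.0, 0.001]
contact_force: [0.4, 0.1, 0.4]
opening: 0.569
```

```bash
python3 - <<'E'
from h import *
plan([.4203,-.171,.031],31.9)
snap('wrist','w3')
E
```

```text
{'dx': np.float64(0.031), 'dy': np.float64(-0.006), 'dz': np.float64(1.198), 'ax': np.float64(0.014), 'ay': np.float64(0.019), 'az': np.float64(-0.004)}
```

View pics/w3.png

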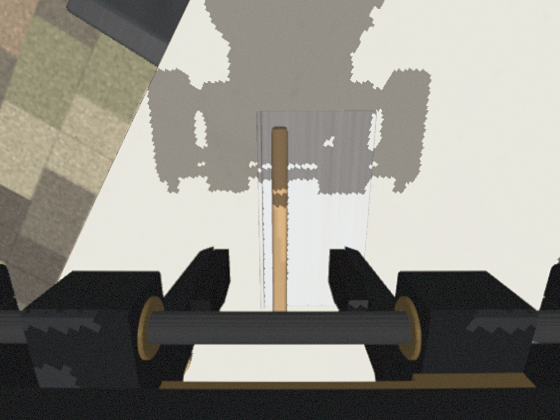

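The batten at column 280 sits midway between the fingertips at 229 and 330, so I'll go down and grip.

>>> servo_tool --deltas '[{"dx": 0.03,"dy": 0,"dz": 0.4,"ax": 0,"ay": 0,"az": 0,"hand": 50},{"dx": 0.03,"dy": 0,"dz": 0.8,"ax": 0,"ay": 0,"az": 0,"hand": 50},{"dx": 0.03,"dy": 0,"dz": 1.1,"ax": 0,"ay": 0,"az": 0,"hand": 50},{"dx": 0.03,"dy": 0,"dz": 1.2,"ax": 0,"ay": 0,"az": 0,"hand": 50},{"dx": 0.03,"dy": 0,"dz": 1.2,"ax": 0,"ay": 0,"az": 0,"hand": 40},{"dx": 0.03,"dy": 0,"dz": 1.2,"ax": 0,"ay": 0,"az": 0,"hand": 20},{"dx": 0.03,"dy": 0,"dz": 1.2,"ax": 0,"ay": 0,"az": 0,"hand": 0},{"dx": 0.03,"dy": 0,"dz": 1.2,"ax": 0,"ay": 0,"az": 0,"hand": 0},{"dx": 0.03,"dy": 0,"dz": 1.2,"ax": 0,"ay": 0,"az": 0,"hand": 0},{"dx": 0.03,"dy": 0,"dz": 1.2,"ax": 0,"ay": 0,"az": 0,"hand": 0}]' --newtons 40

```text
clock: 4.18
tool_pos: [0.4206, -0.1723, 0.031]
eef_rot: [0.487, 0.874, -0.001, 0.002]
contact_force: [0.9, -0.3, 7.0]
opening: 0.111
```

```bash
python3 - <<'E'
from h import *
s=r.get_state();print(s['clock'],s['tool_pos'],s['opening'],s['contact_force'],s['moment'])
E
```

```text
4.175 [ 0.42064129 -0.17233484  0.03099981] 0.11075868250792012 [ 0.92178321 -0.25824659  7.04473188] [-0.09752065 -0.10684788  0.02046439]
```

>>> servo_tool --deltas '[{"dx": 0,"dy": 0,"dz": -0.3,"ax": 0,"ay": 0,"az": 0,"hand": 0},{"dx": 0,"dy": 0,"dz": -0.8,"ax": 0,"ay": 0,"az": 0,"hand": 0},{"dx": 0,"dy": 0,"dz": -1.4,"ax": 0,"ay": 0,"az": 0,"hand": 0},{"dx": 0,"dy": 0,"dz": -1.5,"ax": 0,"ay": 0,"az": 0,"hand": 0},{"dx": 0,"dy": 0,"dz": -1.5,"ax": 0,"ay": 0,"az": 0,"hand": 0}]'

```text
clock: 4.8
tool_pos: [0.4195, -0.1718, 0.1198]
eef_rot: [0.487, 0.874, -0.0, 0.001]
contact_force: [-0.8, -0.2, -1.1]
opening: 0.107
```

```bash
python3 - <<'E'
from h import *
s=r.get_state();print(s['clock'],s['tool_pos'],s['eef_rot'],s['opening'],s['contact_force'],s['moment'])
plan([.4527,.190,.12],-3.1)
snap('wrist','w4')
E
```

```text
4.8 [ 0.41950962 -0.17177217  0.1198468 ] [ 4.86752564e-01  8.73539472e-01 -2.60217983e-04  8.15839629e-04] 0.10660820274729288 [-0.7991375  -0.17813512 -1.09421354] [-0.12223221  0.07748176 -0.00937976]
{'dx': np.float64(4.836), 'dy': np.float64(3.643), 'dz': np.float64(-0.009), 'ax': np.float64(0.008), 'ay': np.float64(0.015), 'az': np.float64(5.808)}
```

View pics/w4.png

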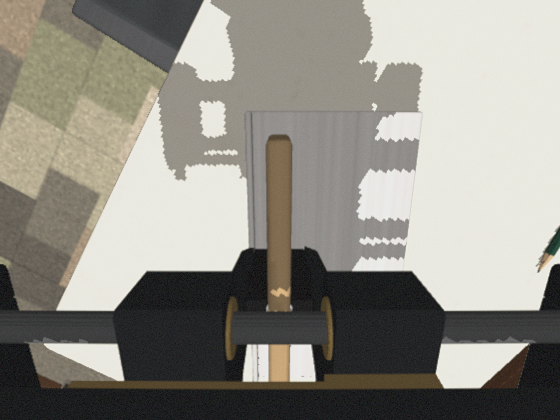

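The strip is held; its +y end shows corners at (246,112) and (421,112). I'll use the flange depth and those corners to get its pose in the hand.

```bash
python3 - <<'E'
from h import *
p,d,m=load('w4'); s=r.get_state(); q=R.from_quat(s['eef_rot'])
uv=np.array([(u,v) for u in range(300,400,4) for v in range(118,240,4)])
P=depthpts(m,uv,d); T=q.inv().apply(P-s['tool_pos'])
A=np.c_[T[:,:2],np.ones(len(T))]; 
for _ in range(3):
    c,*_=np.linalg.lstsq(A,T[:,2],rcond=None); k=abs(A@c-T[:,2])<.003; A,T=A[k],T[k]
print('tool plane z=ax+by+c',c,len(A))
zt=s['tool_pos'][2]-c[2]; print('flange top world z',zt)
C=onplane(m,[[246,112],[421,112],[404.5,262]],zt); print('tool frame',q.inv().apply(C-s['tool_pos']).round(4))
E
```

```text
tool plane z=ax+by+c [-0.00117228  0.00123904  0.02842995] 774
flange top world z 0.09084677091640359
tool frame [[ 0.0742 -0.0156  0.0284]
 [ 0.0742  0.0629  0.0283]
 [ 0.      0.0639  0.0284]]
```

>>> servo_tool --deltas '[{"dx": 0.6,"dy": 0.45,"dz": 0,"ax": 0,"ay": 0,"az": 0.7,"hand": 0},{"dx": 1.2,"dy": 0.9,"dz": 0,"ax": 0,"ay": 0,"az": 1.4,"hand": 0},{"dx": 1.8,"dy": 1.35,"dz": 0,"ax": 0,"ay": 0,"az": 2.2,"hand": 0},{"dx": 2.4,"dy": 1.8,"dz": 0,"ax": 0,"ay": 0,"az": 2.9,"hand": 0},{"dx": 3.0,"dy": 2.25,"dz": 0,"ax": 0,"ay": 0,"az": 3.6,"hand": 0},{"dx": 3.6,"dy": 2.7,"dz": 0,"ax": 0,"ay": 0,"az": 4.3,"hand": 0},{"dx": 4.2,"dy": 3.15,"dz": 0,"ax": 0,"ay": 0,"az": 5.0,"hand": 0},{"dx": 4.6,"dy": 3.5,"dz": 0,"ax": 0,"ay": 0,"az": 5.6,"hand": 0},{"dx": 4.84,"dy": 3.64,"dz": 0,"ax": 0.01,"ay": 0.01,"az": 5.8,"hand": 0},{"dx": 4.84,"dy": 3.64,"dz": 0,"ax": 0.01,"ay": 0.01,"az": 5.8,"hand": 0}]'

```text
clock: 6.1
tool_pos: [0.4514, 0.1908, 0.1187]
eef_rot: [0.725, 0.689, -0.001, -0.0]
contact_force: [0.2, -0.6, -0.8]
opening: 0.112
```

```bash
python3 - <<'E'
from h import *
s=r.get_state();print(s['clock'],s['tool_pos'],s['eef_rot'],s['opening'],s['contact_force'],s['moment'])
plan([.4527,.190,.052],-3.1)
snap('wrist','w5');snap('top','t5')
p,d,m=load('t5')
c=p[160:260,170:330]; cv2.imwrite('pics/t5z.png',cv2.resize(c,None,fx=5,fy=5,interpolation=cv2.INTER_CUBIC)[:,:,::-1])
E
```

```text
6.1 [0.45144139 0.19076227 0.11872563] [ 7.24580187e-01  6.89189790e-01 -9.65546563e-04 -2.32703302e-04] 0.11153694970814178 [ 0.1571996  -0.55033202 -0.80528888] [-0.09206444  0.04509573  0.00490414]
{'dx': np.float64(-0.01), 'dy': np.float64(0.023), 'dz': np.float64(1.112), 'ax': np.float64(-0.016), 'ay': np.float64(0.01), 'az': np.float64(0.039)}
```

View pics/w5.png

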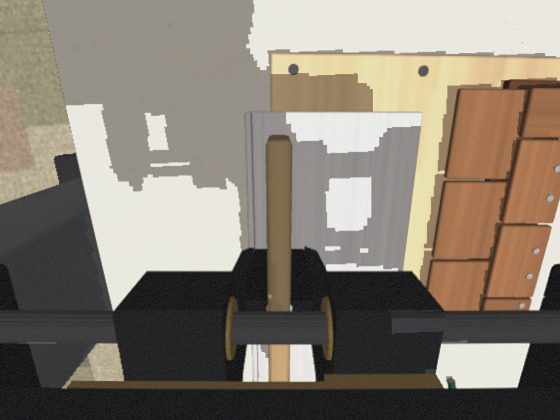

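View pics/t5z.png

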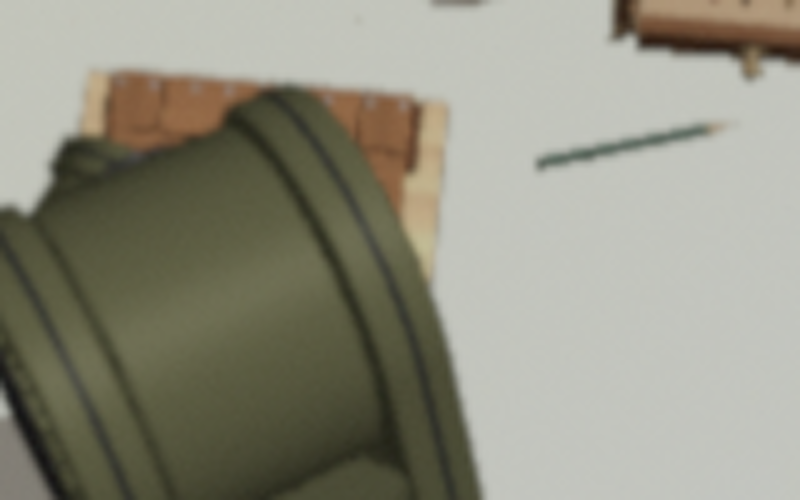

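w5 shows the left shingle's near-left corner at (458,88), and the near edge running down to about (446,178), (433,259) and (429,290). The flange's front-left corner is at (421,112).

```bash
python3 - <<'E'
from h import *
p,d,m=load('w5'); s=r.get_state(); q=R.from_quat(s['eef_rot'])
f=lambda uv,z: q.inv().apply(onplane(m,uv,z)-s['tool_pos']).round(4)
print(f([[458,88],[446,178],[433,259],[429,290]],.026))
print('deck L corner line',f([[300,54],[440,58]],.015))
print('flange',f([[421,112],[405,265],[246,112]],.1187-.0284))
print(depthpts(m,[[490,130],[470,220],[440,110],[430,75]],d).round(4))
c=p[40:310,390:560]; cv2.imwrite('pics/w5z.png',cv2.resize(c,None,fx=2.2,fy=2.2,interpolation=cv2.INTER_CUBIC)[:,:,::-1])
E
```

```text
[[ 0.0912  0.111   0.0924]
 [ 0.0336  0.1122  0.0926]
 [-0.027   0.1121  0.0928]
 [-0.0529  0.1129  0.0928]]
deck L corner line [[0.1118 0.0119 0.1036]
 [0.11   0.1022 0.1034]]
flange [[ 0.0766  0.062   0.0283]
 [ 0.001   0.0638  0.0285]
 [ 0.0762 -0.0161  0.0284]]
[[0.5916 0.2462 0.025 ]
 [0.5856 0.1842 0.0257]
 [0.563  0.26   0.0133]
 [0.5545 0.2826 0.013 ]]
```

View pics/w5z.png

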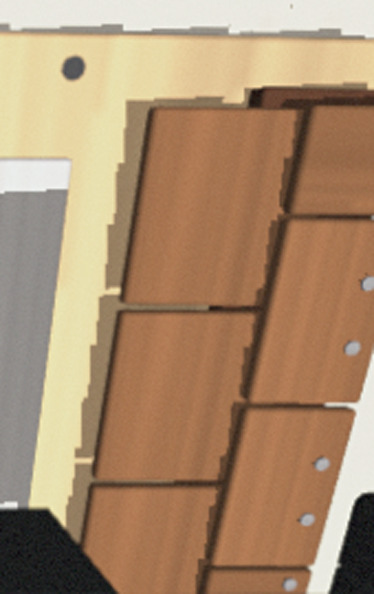

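>>> servo_tool --deltas '[{"dx": 0,"dy": 0,"dz": 0.4,"ax": -0.01,"ay": 0.01,"az": 0.03,"hand": 0},{"dx": 0,"dy": 0,"dz": 0.8,"ax": -0.01,"ay": 0.01,"az": 0.03,"hand": 0},{"dx": 0,"dy": 0,"dz": 1.1,"ax": -0.01,"ay": 0.01,"az": 0.03,"hand": 0},{"dx": 0,"dy": 0,"dz": 1.14,"ax": -0.01,"ay": 0.01,"az": 0.03,"hand": 0},{"dx": 0,"dy": 0,"dz": 1.14,"ax": -0.01,"ay": 0.01,"az": 0.03,"hand": 0}]'

```text
clock: 6.82
tool_pos: [0.4521, 0.1893, 0.0513]
eef_rot: [0.727, 0.687, 0.0, 0.0]
contact_force: [-0.4, -0.4, -1.6]
opening: 0.11
```

>>> servo_tool --deltas '[{"dx": 0,"dy": 0,"dz": 0.02,"ax": 0,"ay": 0,"az": 0,"hand": 0},{"dx": 0,"dy": 0,"dz": 0.04,"ax": 0,"ay": 0,"az": 0,"hand": 0},{"dx": 0,"dy": 0,"dz": 0.04,"ax": 0,"ay": 0,"az": 0,"hand": 0}]'

```text
clock: 7.2
tool_pos: [0.4522, 0.1904, 0.0488]
eef_rot: [0.727, 0.687, 0.001, -0.0]
contact_force: [0.3, 0.2, -1.1]
opening: 0.109
```

>>> servo_tool --deltas '[{"dx": 0,"dy": 0,"dz": 0.02,"ax": 0,"ay": 0,"az": 0,"hand": 0},{"dx": 0,"dy": 0,"dz": 0.02,"ax": 0,"ay": 0,"az": 0,"hand": 0}]'

```text
clock: 7.45
tool_pos: [0.452, 0.1904, 0.0474]
eef_rot: [0.727, 0.687, 0.0, -0.0]
contact_force: [-0.2, 0.0, -1.2]
opening: 0.109
```

>>> servo_tool --deltas '[{"dx": 0,"dy": 0,"dz": 0.02,"ax": 0,"ay": 0,"az": 0,"hand": 0},{"dx": 0,"dy": 0,"dz": 0.02,"ax": 0,"ay": 0,"az": 0,"hand": 0}]'

```text
clock: 7.7
tool_pos: [0.4521, 0.1904, 0.0462]
eef_rot: [0.727, 0.687, 0.0, -0.0]
contact_force: [-0.0, 0.4, 0.0]
opening: 0.107
```

>>> servo_tool --deltas '[{"dx": 0,"dy": 0,"dz": 0.01,"ax": 0,"ay": 0,"az": 0,"hand": 0},{"dx": 0,"dy": 0,"dz": 0.01,"ax": 0,"ay": 0,"az": 0,"hand": 0}]'

```text
clock: 7.95
tool_pos: [0.4521, 0.1905, 0.046]
eef_rot: [0.726, 0.687, 0.001, -0.0]
contact_force: [-0.3, 0.2, 4.0]
opening: 0.11
```

>>> servo_tool --deltas '[{"dx": 0,"dy": 0,"dz": -0.02,"ax": 0,"ay": 0,"az": 0,"hand": 0},{"dx": 0,"dy": 0.1,"dz": -0.02,"ax": 0,"ay": 0,"az": 0,"hand": 0},{"dx": 0,"dy": 0.22,"dz": -0.02,"ax": 0,"ay": 0,"az": 0,"hand": 0},{"dx": 0,"dy": 0.34,"dz": -0.02,"ax": 0,"ay": 0,"az": 0,"hand": 0},{"dx": 0,"dy": 0.46,"dz": -0.02,"ax": 0,"ay": 0,"az": 0,"hand": 0},{"dx": 0,"dy": 0.58,"dz": -0.02,"ax": 0,"ay": 0,"az": 0,"hand": 0},{"dx": 0,"dy": 0.65,"dz": -0.02,"ax": 0,"ay": 0,"az": 0,"hand": 0},{"dx": 0,"dy": 0.65,"dz": -0.02,"ax": 0,"ay": 0,"az": 0,"hand": 0}]'

```text
clock: 8.95
tool_pos: [0.4913, 0.1881, 0.0468]
eef_rot: [0.727, 0.687, 0.001, -0.0]
contact_force: [-0.3, -0.9, -1.5]
opening: 0.112
```

```bash
python3 - <<'E'
from h import *
s=r.get_state();print(s['clock'],s['tool_pos'],s['eef_rot'],s['contact_force'],s['moment'])
p,d,m=snap('wrist','w6'); q=R.from_quat(s['eef_rot'])
p2,_,_=snap('scene','s6')
cv2.imwrite('pics/s6z.png',cv2.resize(p2[140:260,180:340],None,fx=5,fy=5,interpolation=cv2.INTER_CUBIC)[:,:,::-1])
E
```

```text
8.95 [0.49126999 0.18812542 0.0467921 ] [ 7.26697529e-01  6.86957289e-01  5.87930623e-04 -1.96725922e-04] [-0.26799672 -0.86960215 -1.48399404] [-0.04363347  0.08612424 -0.00103526]
```

View pics/w6.png

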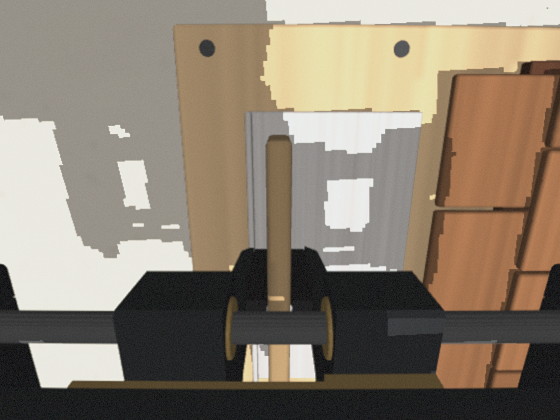

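View pics/s6z.png

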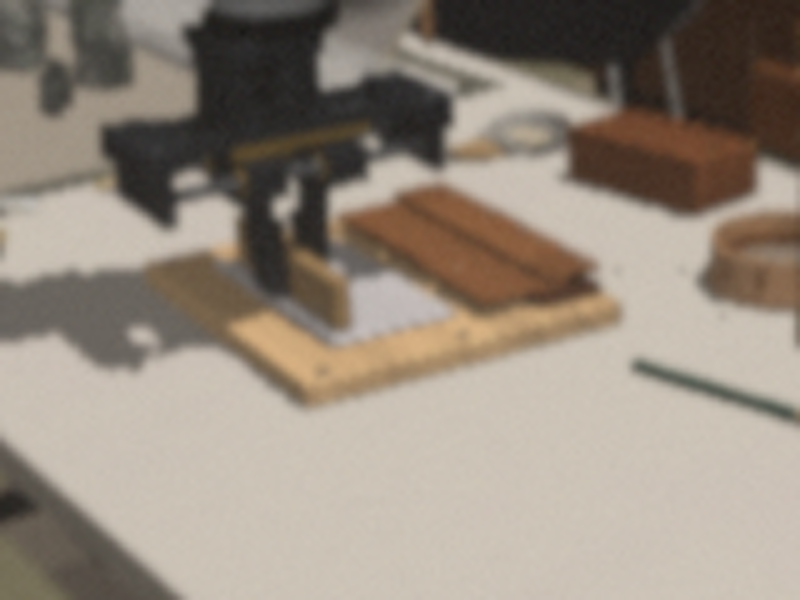

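w6 shows the flange's front-left corner at (421,112), just short of the shingle edge that runs from (456,77) through (440,207) to (427,290).

```bash
python3 - <<'E'
from h import *
p,d,m=load('w6'); s=r.get_state(); q=R.from_quat(s['eef_rot'])
f=lambda uv,z: q.inv().apply(onplane(m,uv,z)-s['tool_pos']).round(4)
print(f([[456,77],[440,207],[432,260],[427,290]],.026))
print('flange',f([[421,112],[405,265],[246,112]],.0468-.0284))
print(depthpts(m,[[490,130],[460,250]],d).round(4))
E
```

```text
[[ 0.0878  0.0728  0.0209]
 [ 0.0317  0.0742  0.0208]
 [ 0.0047  0.0743  0.0208]
 [-0.012   0.0741  0.0208]]
flange [[ 0.0738  0.0633  0.0285]
 [-0.0019  0.0647  0.0284]
 [ 0.0737 -0.015   0.0285]]
[[0.5847 0.2496 0.0269]
 [0.5789 0.1928 0.0249]]
```

>>> servo_tool --deltas '[{"dx": 0,"dy": 0.06,"dz": 0,"ax": 0,"ay": 0,"az": 0,"hand": 0},{"dx": 0,"dy": 0.12,"dz": 0,"ax": 0,"ay": 0,"az": 0,"hand": 0},{"dx": 0,"dy": 0.18,"dz": 0,"ax": 0,"ay": 0,"az": 0,"hand": 0},{"dx": 0,"dy": 0.24,"dz": 0,"ax": 0,"ay": 0,"az": 0,"hand": 0},{"dx": 0,"dy": 0.24,"dz": 0,"ax": 0,"ay": 0,"az": 0,"hand": 0}]'

```text
clock: 9.68
tool_pos: [0.5058, 0.1874, 0.0468]
eef_rot: [0.727, 0.687, 0.001, -0.0]
contact_force: [-0.4, 0.0, -1.0]
opening: 0.113
```

```bash
python3 - <<'E'
from h import *
s=r.get_state();print(s['clock'],s['tool_pos'],s['contact_force'],s['moment'])
p,d,m=snap('wrist','w7')
print(depthpts(m,[[440,130],[433,160],[430,230],[460,130],[460,250]],d).round(4))
E
```

```text
9.675 [0.50578385 0.18735395 0.04681989] [-0.42280788  0.02240889 -0.98990255] [-0.0378348   0.06105485  0.03612576]
[[0.5781 0.2499 0.0257]
 [0.5761 0.237  0.0258]
 [0.5774 0.2037 0.0258]
 [0.5868 0.2494 0.0257]
 [0.5926 0.1927 0.0263]]
```

View pics/w7.png

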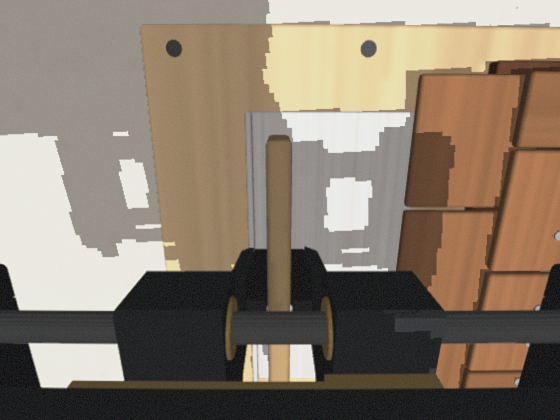

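The front edge has gone under the shingles, now at column ~410 in w7. The shingle tops are still level at about 25.8 mm and there is no contact force, so I'll push on 15 mm.

>>> servo_tool --deltas '[{"dx": 0,"dy": 0.06,"dz": 0,"ax": 0,"ay": 0,"az": 0,"hand": 0},{"dx": 0,"dy": 0.12,"dz": 0,"ax": 0,"ay": 0,"az": 0,"hand": 0},{"dx": 0,"dy": 0.19,"dz": 0,"ax": 0,"ay": 0,"az": 0,"hand": 0},{"dx": 0,"dy": 0.26,"dz": 0,"ax": 0,"ay": 0,"az": 0,"hand": 0},{"dx": 0,"dy": 0.26,"dz": 0,"ax": 0,"ay": 0,"az": 0,"hand": 0},{"dx": 0,"dy": 0.26,"dz": 0.02,"ax": 0,"ay": 0,"az": 0,"hand": 0},{"dx": 0,"dy": 0.26,"dz": 0.03,"ax": 0,"ay": 0,"az": 0,"hand": 0},{"dx": 0,"dy": 0.26,"dz": 0.03,"ax": 0,"ay": 0,"az": 0,"hand": 0}]'

```text
clock: 10.72
tool_pos: [0.521, 0.1866, 0.0461]
eef_rot: [0.726, 0.687, 0.001, 0.0]
contact_force: [-1.3, -0.7, 8.8]
opening: 0.109
```

```bash
python3 - <<'E'
from h import *
s=r.get_state();print(s['clock'],s['tool_pos'],s['contact_force'],s['moment'])
E
```

```text
10.725 [0.52100191 0.18658359 0.04606177] [-1.32352025 -0.66754074  8.7588523 ] [-0.33914516  0.36198896  0.02304513]
```

>>> servo_tool --deltas '[{"dx": 0,"dy": 0,"dz": 0.01,"ax": 0,"ay": 0,"az": 0,"hand": 0},{"dx": 0,"dy": 0,"dz": 0.01,"ax": 0,"ay": 0,"az": 0,"hand": 0},{"dx": 0,"dy": 0,"dz": 0.01,"ax": 0,"ay": 0,"az": 0,"hand": 0},{"dx": 0,"dy": 0,"dz": 0.01,"ax": 0,"ay": 0,"az": 0,"hand": 0}]'

```text
clock: 11.22
tool_pos: [0.521, 0.1866, 0.046]
eef_rot: [0.726, 0.687, 0.001, 0.0]
contact_force: [-1.9, -1.3, 13.9]
opening: 0.107
```

```bash
python3 - <<'E'
from h import *
s=r.get_state();print(s['clock'],s['tool_pos'],s['eef_rot'],s['contact_force'],s['moment'])
p,d,m=snap('wrist','w8'); q=R.from_quat(s['eef_rot'])
p2,_,_=snap('scene','s8')
cv2.imwrite('pics/s8z.png',cv2.resize(p2[140:260,180:340],None,fx=5,fy=5,interpolation=cv2.INTER_CUBIC)[:,:,::-1])
s=r.get_state();print(s['clock'],s['contact_force'])
def plane(u0,u1,v0,v1):
    uv=np.array([(u,v) for u in range(u0,u1,3) for v in range(v0,v1,3)]); P=depthpts(m,uv,d)
    A=np.c_[P[:,:2]-P[:,:2].mean(0),np.ones(len(P))]; return np.linalg.lstsq(A,P[:,2],rcond=None)[0].round(4)
print('flange',plane(300,375,125,235),'shL',plane(400,460,90,190),'shM',plane(395,440,225,262))
E
```

```text
11.225 [0.52102425 0.18655218 0.04604314] [7.26396963e-01 6.87274799e-01 7.74606466e-04 4.50414350e-04] [-1.93059469 -1.30716256 13.86958555] [-0.53817098  0.56514558 -0.04321429]
11.325 [-1.77738139 -1.60257891 14.14984079]
flange [-0.0625  0.0345  0.0175] shL [-0.3815 -0.0069  0.0263] shM [-0.0039  0.0109  0.026 ]
```

View pics/w8.png

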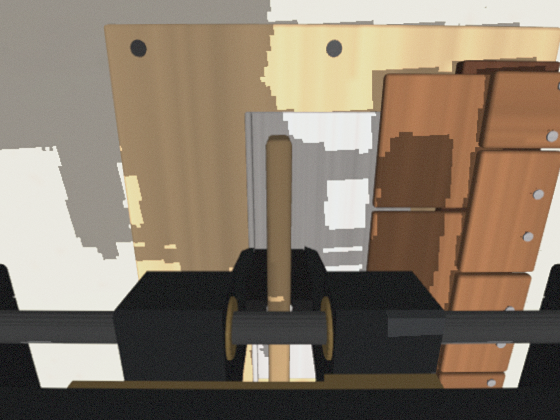

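View pics/s8z.png

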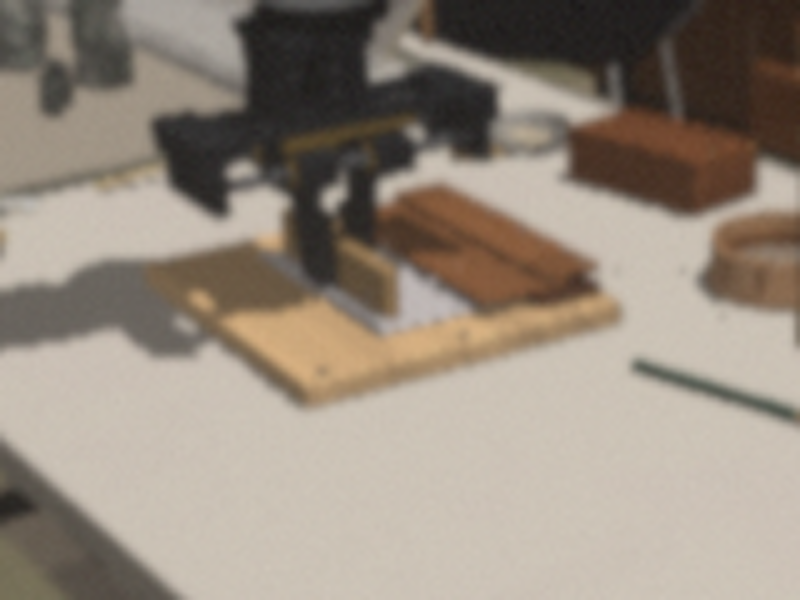

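```bash
python3 - <<'E'
from h import *
p,d,m=load('w8'); s=r.get_state(); q=R.from_quat(s['eef_rot'])
def plane(u0,u1,v0,v1):
    uv=np.array([(u,v) for u in range(u0,u1,2) for v in range(v0,v1,2)]); P=depthpts(m,uv,d); n=len(P)
    P=P[abs(P[:,2]-np.median(P[:,2]))<.004]
    A=np.c_[P[:,:2]-P[:,:2].mean(0),np.ones(len(P))]; return np.linalg.lstsq(A,P[:,2],rcond=None)[0].round(4),n,len(P)
print('flange',plane(302,370,120,240)); print('shL',plane(386,460,85,200)); print('shM',plane(380,445,218,265))
f=lambda uv,z: q.inv().apply(onplane(m,uv,z)-s['tool_pos']).round(4)
print('sh edge',f([[384,77],[374,190],[372,225],[368,265]],.026),'rear edge',f([[246,112],[250,240]],.018))
E
```

```text
flange (array([-0.0025, -0.0025,  0.017 ]), 2040, 2037)
shL (array([-0.0047, -0.0045,  0.0259]), 2146, 2135)
shM (array([-0.0048,  0.0095,  0.026 ]), 792, 789)
sh edge [[0.0876 0.0421 0.0202]
 [0.04   0.042  0.0201]
 [0.0232 0.0425 0.0201]
 [0.0025 0.0424 0.0201]] rear edge [[ 0.0737 -0.0156  0.0281]
 [ 0.0123 -0.0155  0.028 ]]
```

```bash
python3 - <<'E'
from h import *
print(r.finish_job()); s=r.get_state(); print(s['clock'],s['contact_force'],s['opening'])
E
```

```text
the job is handed in; nothing more can be done
None
the job is handed in; nothing more can be done
```

I gripped the strip by its batten with 40 N, carried it level to the roof sample and felt for the deck just short of the shingles. I then slid it in about 1 mm above the deck, pressed it down and handed the job in at about 11.3 s, still holding it.

**Depth and position:** the front edge is about 22 mm under the shingles, centred within about 1 mm and square to within about 1°.

**Flatness:** the flange's measured tilt is about 0.003 rad, and the press force is about 14 N.

**Shingles:** the left and middle shingles lay level at 26 mm. The gripper hid the right shingle in the last wrist picture, and I only saw it lying down in the scene picture.

**Bystanders:** the path kept clear of all of them, but I took no final measurement of where they ended up. In the last scene crop the pencil had not moved.

One check disagreed: my first depth fit of the flange and left shingle gave impossible slopes. The cause was a few outlier depth readings, and the fit came out flat once they were rejected.

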